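# Make up the gluing kit and the mending kit

### The arm

A 6-joint arm with a two-finger parallel gripper is mounted at the origin on a cart in front of the work surface, level with it; the furniture and walls round the work are solid. World frame = base frame: x ahead of the robot, y to its left, z up, the work surface at z = 0. Lengths are in mm, angles in rad, forces in N, time in s.
With the tool pointing down it reaches from about 350 to 925 mm from the base axis. Payload 6.4 kg.
Tool frame: the origin (TCP) lies midway between the tips of the shut fingers; the grasp point (between the pads) lies env.hold_point_z behind it (env.hold_point_z is the distance from the TCP to the grasp point, in mm); z points along the fingers, y is the line along which they close (so a half turn about z gives the same grasp; the last joint's range is limited). The gripper opens to 85 mm and grips with 20 to 120 N. Pads are 22 mm wide; open, the fingers measure 114 mm over their backs; the gripper's body (76 mm by 85 mm) begins 54 mm behind the grasp point. The pads swing forward as they close: fully open they stand 13 mm farther back than shut.
Start: joints at [0.939, 0.245, 1.558, -0, 1.339, -0.174], TCP at [287.283, 583.08, 231.29] pointing down, gripper open.
Joint ranges: [-3.13, 3.13], [-1.02, 2.26], [0.13, 2.54], [-0.95, 4.09], [0.21, 2.88], [-2.74, 2.74]. Speed limits (rad/s): [2.57, 2.57, 3.14, 3.14, 3.14, 3.14].

### API

Orientations are given as a rotation vector (axis times angle).
In Python, from rig import env gives the robot as it stands.
- The arm moves only by the tool play_rows, never from a script. Its arguments are lists of equal length, an entry for each row: "offset": the shift along the tool's x, y, z in units of 0.5 m (1.0 is 0.5 m), a list of three; "dr": the turn, a rotation vector about the tool's x, y, z in units of pi/2 rad (1.0 is pi/2 rad), a list of three. A call has 1 to 10 rows; each row shifts and turns the commanded pose from where the row before left it, along the tool's axes as they then stand; what a row does not reach is not made up. A row lasts 1/12 s, in which the tool goes at most 41.7 mm and 7.16 degrees, less where a joint would pass 70% of its speed; a pose out of reach is approached as far as the arm can. A call with a number of a shift or a turn outside -1 to 1 is refused whole. A call with a gripper value outside its range is refused whole. "hand" is the closure, from 0 (fully open) to 1 (shut), set as the call begins (left out, the last holds). The fingers move at their own pace and stop on an object; the grip force is fixed at half the most. Time passes only in rows, so rows that do not move let the fingers close. It gives the time, the measured TCP pose, the force, the opening and the grip force at its end, in the units of the state.
- env.read_state(): the state, without advancing time (a new reading comes with each control period).
- env.read_camera(name): name is "side" or "top"; returns (picture, depth): 384x512x3 uint8, red, green, blue; 384x512 float32, mm along the optical axis (not along the pixel's ray), 0 where there is no reading.
- env.camera_params(name): a dict with "intrinsics" (3x3 intrinsics, pixels), "rvec" (rotation vector, rad) and "tvec" (3), from world to camera coordinates, as OpenCV has them. Camera axes: x right, y down, z forward; pixel columns grow to the right and rows downward; lengths in mm; the calibration is good to about 2 mm. A picture is of the moment at which its call begins. camera_params takes no time and is no camera call.
- env.sign_off(): hands the job in; it is judged then, once.
The state is a dict: "t": time; "joint_positions": joint angles; "joint_velocities": joint speeds; "joint_efforts": joint torques, N m; "ee_pos": TCP position; "orientation": TCP orientation; "force": force on the tool from outside, world axes, zero at the start; "torque": the same for the moment, N m; "grip_width": opening from 0.0 (shut) to 1.0 (fully open); "grip_force": force on a finger pad.
Only numpy, scipy, OpenCV 4.12 (cv2) and the standard library are available. Lean on these libraries where they do the work, as an engineer would, in place of code of your own. Each camera call takes 0.05 s, during which the arm holds its last target. There are 200 camera calls.

### The job

Make up two kits from the stock standing on the desk. The gluing kit goes in the rectangular tray: the broad amber bottle in the wide compartment and the glue stick in the narrow one; the mending kit goes in the tray with two round cups: the black-lidded jar in the wide cup and the thread spool in the narrow one. Everything must stand upright on the floor of its own compartment or cup, let go of and at rest, and the weight with the knob, the white bottle and the hygrometer stay standing where they are.

Things in the scene. Friction and masses are not known exactly. Their poses are not given: they have to be found in the camera images.
- box_tray: Shallow rectangular pale wooden tray, 76 x 126 mm, 19 mm high, open on top, fixed to the desk beside a picture frame with a 40 mm high edge. Origin: centre of the underside; y along its length. Floor 12 mm above the underside, walls 4 mm thick. Wide compartment: centre x 0, y +25 mm, inside 68 x 68 mm. Narrow one: centre x 0, y -36 mm, inside 68 mm (x) by 46 mm (y).
- cup_tray: Pear-shaped pale wooden tray with two round open cups, 82 x 143 mm, 19 mm high, fixed to the desk beside the same frame. Origin: on the underside, between the cups; y along its length. Cup floors 12 mm above the underside, rims 4 mm thick. Wide cup: centre x 0, y +30 mm, inside diameter 66 mm. Narrow cup: centre x 0, y -38 mm, inside diameter 52 mm.
- amber_bottle: Broad brown glass bottle with black cap and pale label, loose; body 47 mm in diameter up to 75 mm, cap 31 mm in diameter, 94 mm high in all, 0.12 kg. Origin: centre of the underside; z up along its axis. Goes in the wide compartment of the rectangular tray.
- glue_stick: Slim upright glue stick, white with a yellow band, 26 mm in diameter, 92 mm high, loose, 25 g. Origin: centre of the underside; z up along its axis. Goes in the narrow compartment of the rectangular tray.
- black_lid_jar: Squat jar with a black screw lid and a pale label, 45 mm in diameter, 52 mm high, loose, 70 g. Origin: centre of the underside; z up along its axis. Goes in the wide cup of the cup tray.
- thread_spool: Small upright spool of dark red thread with white flanges, 32 mm in diameter over the flanges, 42 mm high, loose, 20 g; takes a grip across its flanges at any height. Origin: centre of the underside; z up along its axis. Goes in the narrow cup of the cup tray.
- knob_weight: Brass-coloured weight with a knob on top, 45 mm in diameter, 40 mm high, loose bystander: leave it. Origin: centre of the underside; z up along its axis. 
- white_bottle: White bottle with a blue cap, 42 mm in diameter, 91 mm high, loose bystander: leave it. Origin: centre of the underside; z up along its axis. 
- hygrometer: White box-shaped instrument with a grey display, 30 x 62 mm, 62 mm high, loose bystander: leave it. Origin: centre of the underside; z up along its axis. 
Not all that is in view belongs to the job. There is more than one size of the black_lid_jar; the job needs the larger.

How it is judged (in metres and radians):
At the end, for the whole second after the job is handed in: Each of the four in its own compartment or cup: centre within 14 mm of the place's centre along both tray axes (glue stick 25 mm across the tray), underside under 16 mm above the tray's, tilt under 0.1 rad, released, at rest; the three bystanders upright and within 25 mm of their starts (x of amber_bottle in the frame of box_tray between -0.014 and 0.014 m and y of amber_bottle in the frame of box_tray between 0.011 and 0.039 m and z of each of amber_bottle, glue_stick in the frame of box_tray below 0.016 m and angle between each of amber_bottle, glue_stick, black_lid_jar, thread_spool, knob_weight, white_bottle, hygrometer's own z axis and vertical below 0.1 rad and linear speed of each of amber_bottle, glue_stick, black_lid_jar, thread_spool below 0.02 m/s and angular speed of each of amber_bottle, glue_stick, black_lid_jar, thread_spool below 0.2 rad/s and contact force between each of amber_bottle, glue_stick, black_lid_jar, thread_spool and the fingers below 0.1 N and x of glue_stick in the frame of box_tray between -0.025 and 0.025 m and y of glue_stick in the frame of box_tray between -0.05 and -0.022 m and x of black_lid_jar in the frame of cup_tray between -0.014 and 0.014 m and y of black_lid_jar in the frame of cup_tray between 0.016 and 0.044 m and z of each of black_lid_jar, thread_spool in the frame of cup_tray below 0.016 m and x of thread_spool in the frame of cup_tray between -0.014 and 0.014 m and y of thread_spool in the frame of cup_tray between -0.052 and -0.024 m and distance of each of knob_weight, white_bottle, hygrometer from where it was at the start of the episode below 0.025 m); the robot touches nothing.
It fails at once if a bystander (knob weight) is knocked over or shoved away (angle between knob_weight's own z axis and vertical above 0.5 rad or distance of knob_weight from where it was at the start of the episode above 0.04 m).
It fails at once if a bystander (white bottle) is knocked over or shoved away (angle between white_bottle's own z axis and vertical above 0.5 rad or distance of white_bottle from where it was at the start of the episode above 0.04 m).
It fails at once if a bystander (hygrometer) is knocked over or shoved away (angle between hygrometer's own z axis and vertical above 0.5 rad or distance of hygrometer from where it was at the start of the episode above 0.04 m).
It also fails if it takes over 104 s, if anything falls off the work surface, if the arm or the gripper's body presses on something with over 40 N, if the wrist force passes 120 N, or if a joint passes its speed limit or range.

## Working session

There is one attempt and no reset: what is moved stays moved. The work goes in short steps, Python scripts to look and compute and a tool call to move; the robot and the scene stay as the last step left them, time stands still between calls to the robot, and variables do not carry over. Pictures are saved under pics/ and viewed, at most 14 in all, crops included, and the job is handed in when it is done.

Besides the shell and the picture viewer there is one more tool, called after "Request:" as a command line: name --argument value ..., lists and objects as JSON in quotes. play_rows: Moves the arm, as the interface text tells. Shifts and turns lie within -1 to 1; 1 stands for 0.5 m of shift or pi/2 rad of turn. Its arguments: {"type":"object","properties":{"offset":{"type":"array"},"dr":{"type":"array"},"hand":{"type":"number"}},"required":["offset","dr"]}

```bash
mkdir -p pics; python3 - <<'E'
from rig import env
import cv2,numpy as np
print(env.read_state(), env.hold_point_z)
for n in("top","side"):
    p,d=env.read_camera(n); np.savez(f"{n}0.npz",p=p,d=d)
    c=env.camera_params(n);R,_=cv2.Rodrigues(c["rvec"]);print(n,c["intrinsics"],(-R.T@c["tvec"].reshape(3)),R)
    cv2.imwrite(f"pics/{n}0.png",cv2.resize(p[:,:,::-1],(800,600)))
E
```

```text
{'t': 0.0, 'joint_positions': array([ 9.38896324e-01,  2.45803355e-01,  1.55902875e+00, -3.27401252e-05,
        1.33870679e+00, -1.74117715e-01]), 'joint_velocities': array([-6.68021688e-04,  5.31997969e-04, -2.48936389e-03, -1.12927279e-03,
       -5.60367597e-04,  5.87533641e-05]), 'joint_efforts': array([ 1.44238038e-03, -4.29512036e+01, -3.26131117e+01, -3.85671842e-05,
        5.34350387e-03, -4.93612345e-05]), 'ee_pos': array([286.9465286 , 582.60239446, 230.17925957]), 'orientation': array([-7.12641839e-01, -3.05894209e+00,  2.83120007e-03]), 'force': array([0.67975218, 0.11834693, 0.27409195]), 'torque': array([0.0476143 , 0.00960995, 0.00570775]), 'grip_force': 0.0, 'grip_width': 0.997877041476536} 18.700000000000003
top [[385.78409712   0.         258.03940347]
 [  0.         385.78409712 189.07111576]
 [  0.           0.           1.        ]] [ 306.5331589    62.31045188 1098.15026473] [[ 0.01637623 -0.99978605  0.01263613]
 [-0.98014278 -0.01854968 -0.19742348]
 [ 0.19761564 -0.00915216 -0.98023686]]
side [[466.03254094   0.         250.77883102]
 [  0.         466.03254094 196.38690135]
 [  0.           0.           1.        ]] [ 405.66492609 -975.20033893  499.96395065] [[ 0.98953244 -0.14255466 -0.02244365]
 [-0.07687651 -0.38910688 -0.91797921]
 [ 0.12212924  0.9100956  -0.39599299]]
```

View pics/top0.png

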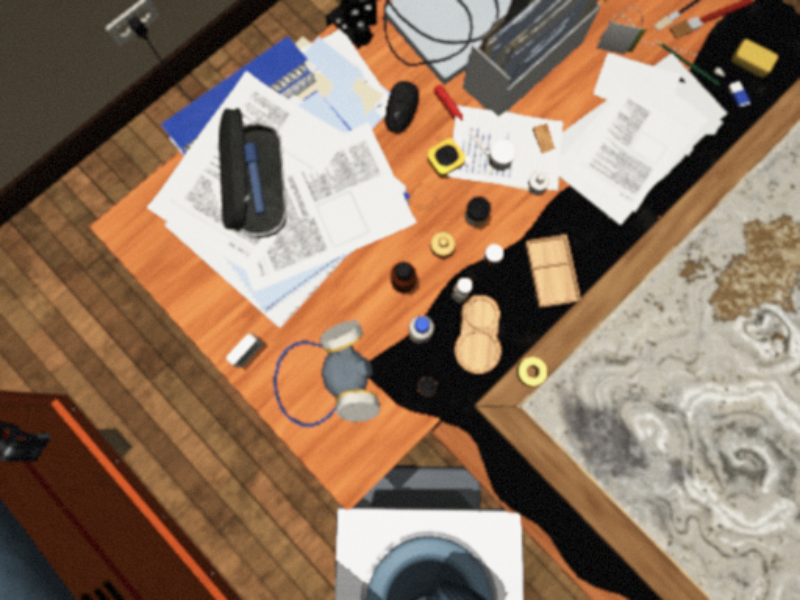

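View pics/side0.png

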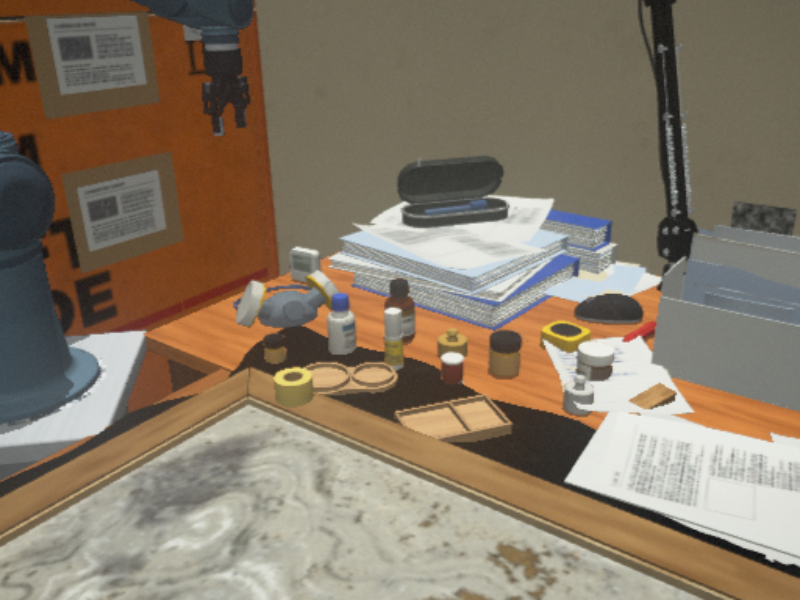

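The top view at 800x600 shows amber (403,277), knob weight (443,245), glue stick (463,290), spool (494,253), white bottle (421,328) and hygrometer (243,350). The cup tray is at (478,335) and the box tray at (552,270).
There are three jar candidates: black lid (478,210), a smaller black lid (427,385) and a white lid (501,153). The one at (478,210) fits best, since it has a black lid and is the larger of the two; I'll confirm it by size and with a crop.

```bash
cat > h.py <<'E'
import cv2,numpy as np
from rig import env
def cam(n):
    c=env.camera_params(n);R,_=cv2.Rodrigues(c["rvec"]);return c["intrinsics"],R,-R.T@c["tvec"].reshape(3)
def cloud(n,d):
    K,R,C=cam(n);v,u=np.indices(d.shape)
    r=np.stack([(u-K[0,2])/K[0,0],(v-K[1,2])/K[1,1],np.ones_like(d)],-1)*d[...,None]
    return r@R+C
def plane(n,uv,z):
    K,R,C=cam(n);uv=np.atleast_2d(uv).astype(float)
    r=np.c_[(uv-K[:2,2])/K[0,0],np.ones(len(uv))]@R
    return (C+r*((z-C[2])/r[:,2])[:,None])[:,:2]
def pix(n,P):
    K,R,C=cam(n);q=(np.atleast_2d(P)-C)@R.T@K.T;return q[:,:2]/q[:,2:]
def tops(d,seeds):
    P=cloud("top",d)
    for k,(u,v,h) in seeds.items():
        c=plane("top",[(u/1.5625,v/1.5625)],h)[0]
        near=(np.hypot(P[...,0]-c[0],P[...,1]-c[1])<38)&(d>0)
        m=(near&(abs(P[...,2]-h)<7)).astype(np.uint8)
        n,l,s,_=cv2.connectedComponentsWithStats(m)
        if n<2: print(k,"none",P[near][:,2].max());continue
        j=1+s[1:,4].argmax();uv=np.argwhere(l==j)[:,::-1]
        zz=np.median(P[l==j][:,2]);xy=plane("top",uv,h)
        (cx,cy),w,a=cv2.minAreaRect(xy.astype(np.float32))
        print(k,"mean",xy.mean(0).round(1),"rect",np.round((cx,cy,*w,a),1),"z",round(float(zz),1),s[j,4])
SEEDS=dict(amber=(403,270,94),knob=(443,243,40),jar=(478,206,52),smalljar=(427,382,38),spool=(494,252,42),glue=(464,284,92),white=(422,324,91),hyg=(240,346,62),whitelid=(501,148,50))
E
python3 - <<'E'
from h import *
t=np.load("top0.npz");s=np.load("side0.npz")
tops(t["d"],SEEDS)
P=cloud("top",t["d"])
hsv=cv2.cvtColor(t["p"],cv2.COLOR_RGB2HSV)
for k,(u,v) in dict(box=(553,270),cup=(478,335)).items():
    u,v=u/1.5625,v/1.5625
    m=((hsv[...,2]>110)&(hsv[...,0]<30)).astype(np.uint8);yy,xx=np.indices(m.shape);m[np.hypot(xx-u,yy-v)>34]=0
    if k=="cup": m[:,:282]=0; 
    n,l,st,_=cv2.connectedComponentsWithStats(m);j=1+st[1:,4].argmax()
    c,_=cv2.findContours((l==j).astype(np.uint8),0,1);c=max(c,key=cv2.contourArea)[:,0]
    xy=plane("top",c,17).astype(np.float32);r=cv2.minAreaRect(xy);print(k,st[j],r,cv2.boxPoints(r).round(1).tolist(),np.median(P[l==j][:,2]))
a=cv2.resize(t["p"][115:265,235:385],(600,600),interpolation=3)
cv2.imwrite("pics/c1.png",a[:,:,::-1])
b=cv2.resize(s["p"][165:290,140:340],(800,500),interpolation=3)
cv2.imwrite("pics/c2.png",b[:,:,::-1])
E
```

```text
amber mean [553.5  52.3] rect [553.7  51.8  28.8  27.   45.3] z 92.9 95
knob mean [621.2 -19.1] rect [ 6.218e+02 -1.850e+01  1.490e+01  1.430e+01  3.000e-01] z 37.8 31
jar mean [682.9 -83.1] rect [683.4 -83.1  42.9  44.4  46.5] z 51.9 194
smalljar mean [359.8   7.3] rect [359.6   7.   30.6  28.9  45.9] z 36.3 109
spool mean [ 601.1 -111.6] rect [ 601.  -110.8   28.5   29.6   89.4] z 41.8 98
glue mean [528.8 -51.7] rect [528.  -50.9  21.4  22.1  89.9] z 91.5 64
white mean [460.4  20.1] rect [460.6  19.2  24.   23.8   1. ] z 90.1 79
hyg mean [416.3 328.9] rect [416.1 328.7  19.5  59.2  47.8] z 61.4 160
whitelid mean [ 795.7 -129.7] rect [ 797.1 -129.7   46.9   47.1    1.3] z 45.9 196
box [ 337  150   51   57 1452] ((566.0978393554688, -253.73362731933594), (163.24029541015625, 133.1246795654297), 10.207191467285156) [[474.0, -202.6999969482422], [497.6000061035156, -333.70001220703125], [658.2000122070312, -304.79998779296875], [634.5999755859375, -173.8000030517578]] 12.994417359003933
cup [ 291  189   30   50 1191] ((457.468505859375, -82.43185424804688), (139.59588623046875, 82.11336517333984), 0.9906687140464783) [[387.0, -42.599998474121094], [388.3999938964844, -124.69999694824219], [528.0, -122.30000305175781], [526.5, -40.20000076293945]] 11.964886424299038
```

View pics/c1.png

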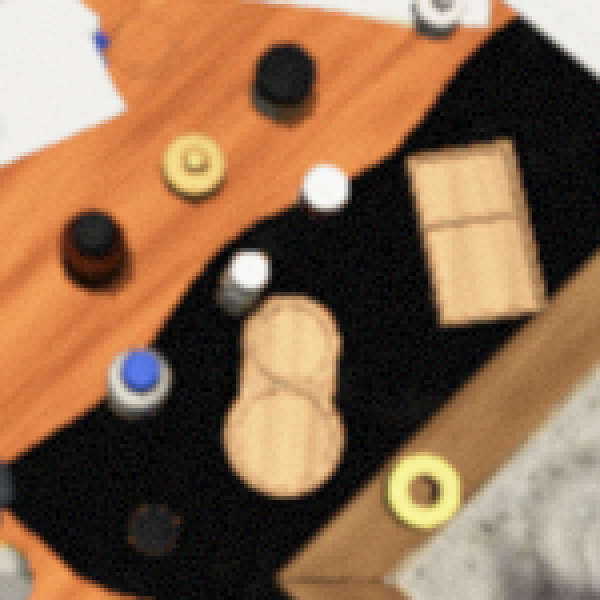

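View pics/c2.png

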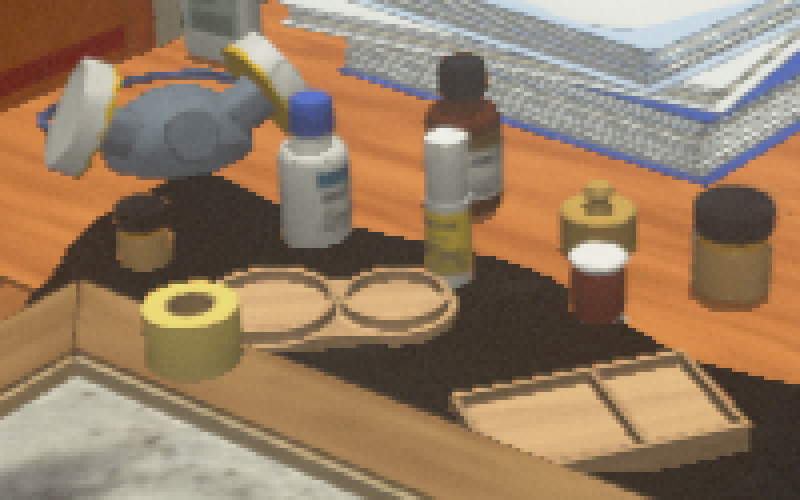

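The crops confirm it: the jar at c1 (285,85), c2 (733,245) is larger (45 mm lid, 52 mm high) than the one at c1 (155,530). The box tray's divider is nearer its far (+x) end, and the cup tray's wide cup is at its near (-x) end.

```bash
cat >> h.py <<'E'
from scipy.spatial.transform import Rotation as Ro
def go(*T,yaw=None):
    """print tool-frame deltas: yaw of tool y axis (deg, mod 180) first, then successive TCP targets"""
    s=env.read_state();R=Ro.from_rotvec(s["orientation"]);p=s["ee_pos"]
    y=R.as_matrix()[:,1];h=np.degrees(np.arctan2(y[1],y[0]))
    print("t",round(s["t"],2),"p",p.round(1),"yaw",h.round(2),"tilt",R.as_matrix()[:2,2].round(4),"w",round(s["grip_width"],3),"f",round(s["grip_force"],1),s["joint_positions"].round(2)[[0,5]])
    if yaw is not None:
        d=(yaw-h+90)%180-90
        b=np.radians(h+d);Rt=np.c_[[np.sin(b),-np.cos(b),0],[np.cos(b),np.sin(b),0],[0,0,-1]]
        dr=(R.inv()*Ro.from_matrix(Rt)).as_rotvec()/(np.pi/2);print("  dr",dr.round(4),"rows>=",int(np.ceil(abs(dr).max()/.075)));R=Ro.from_matrix(Rt)
    for t in T:
        o=R.inv().apply(np.array(t)-p)/500;n=int(np.ceil(np.linalg.norm(o)/.08));print("  off",o.round(4),"rows",n,"per",(o/n).round(4));p=np.array(t)
E
python3 - <<'E'
from h import *
t=np.load("top0.npz");P=cloud("top",t["d"]);hsv=cv2.cvtColor(t["p"],cv2.COLOR_RGB2HSV)
for k,(u,v) in dict(box=(553,270),cup=(478,335)).items():
    u,v=u/1.5625,v/1.5625
    m=((hsv[...,2]>110)&(hsv[...,0]<30)&(P[...,2]<27)&(P[...,2]>5)).astype(np.uint8);yy,xx=np.indices(m.shape);m[np.hypot(xx-u,yy-v)>32]=0
    m=cv2.morphologyEx(m,cv2.MORPH_OPEN,np.ones((3,3)))
    n,l,st,_=cv2.connectedComponentsWithStats(m);j=1+st[1:,4].argmax()
    c,_=cv2.findContours((l==j).astype(np.uint8),0,1);c=max(c,key=cv2.contourArea)[:,0]
    xy=plane("top",c,18).astype(np.float32);r=cv2.minAreaRect(xy);print(k,st[j],r)
cor=plane("top",np.array([(406,155),(513,140),(547,306),(442,326),(425,229),(520,213)])/4-.5+[235,115],19)
print(cor.round(1),cor[:4].mean(0))
a=plane("top",np.array([(292,301),(284,490),(287,388)])/4-.5+[235,115],19);print(a.round(1))
go((528.5,-51,200),(528.5,-51,50),yaw=90)
E
```

```text
box [ 337  151   34   45 1136] ((578.0640869140625, -223.59286499023438), (127.98650360107422, 78.57557678222656), 10.207191467285156)
cup [ 292  190   29   49 1130] ((455.89862060546875, -83.70065307617188), (136.5580596923828, 79.28163146972656), 0.9910565614700317)
[[ 634.9 -173.3]
 [ 647.9 -252. ]
 [ 524.6 -271.8]
 [ 508.6 -196.1]
 [ 579.6 -185.8]
 [ 592.9 -255. ]] [ 579.01338213 -223.29379899]
[[524.8 -89.1]
 [390.3 -82.3]
 [462.  -85. ]]
t 0.1 p [287.  582.7 230.3] yaw 63.77 tilt [-0.001  -0.0014] w 0.998 f 0.0 [ 0.94 -0.17]Traceback (most recent call last):
  File "<stdin>", line 13, in <module>
  File "h.py", line 37, in go
    dr=(R.inv()*Ro.from_matrix(Rt)).as_rotvec()/(np.pi/2);print("  dr",dr.round(4),"rows>=",int(np.ceil(abs(dr).max()/.075)));R=Ro.from_matrix(Rt)
                ~~~~~~~~~~~~~~^^^^
  File "scipy/spatial/transform/_rotation.pyx", line 1143, in scipy.spatial.transform._rotation.Rotation.from_matrix
ValueError: Non-positive determinant (left-handed or null coordinate frame) in rotation matrix 0: [[ 1.000000e+00  6.123234e-17  0.000000e+00]
 [-6.123234e-17  1.000000e+00  0.000000e+00]
 [ 0.000000e+00  0.000000e+00 -1.000000e+00]].
```

```bash
sed -i 's/\[np.sin(b),-np.cos(b),0\]/[-np.sin(b),np.cos(b),0]/' h.py
python3 - <<'E'
from h import *
print(plane("top",np.array([(284,440),(291,345),(224,440),(345,438)])/4-.5+[235,115],18).round(1))
t=np.load("top0.npz")["p"];hsv=cv2.cvtColor(t,cv2.COLOR_RGB2HSV);P=cloud("top",np.load("top0.npz")["d"])
m=((hsv[...,2]>110)&(hsv[...,0]<30)&(P[...,2]<27)&(P[...,2]>5)).astype(np.uint8)
m[:185]=0;m[245:]=0;m[:,:290]=0;m[:,323:]=0
xy=plane("top",np.argwhere(m)[:,::-1],18)
for lo,hi in((400,455),(480,515)):
    q=xy
    for x0 in range(lo,hi,8):
        k=abs(q[:,0]-x0)<4;print(x0,q[k,1].min().round(),q[k,1].max().round(),end=' | ')
print(xy.min(0),xy.max(0))
go((528.5,-51,200),(528.5,-51,50),yaw=90)
E
```

```text
[[ 425.3  -82.7]
 [ 493.1  -88.3]
 [ 424.6  -40.6]
 [ 427.5 -125.7]]
400 -115.0 -50.0 | 408 -120.0 -48.0 | 416 -123.0 -45.0 | 424 -124.0 -42.0 | 432 -124.0 -45.0 | 440 -121.0 -45.0 | 448 -118.0 -48.0 | 480 -119.0 -56.0 | 488 -122.0 -56.0 | 496 -122.0 -56.0 | 504 -122.0 -59.0 | 512 -116.0 -59.0 | [ 371.62902725 -128.41662034] [537.92277617 -39.15344098]
t 0.1 p [287.  582.7 230.3] yaw 63.77 tilt [-0.001  -0.0014] w 0.998 f 0.0 [ 0.94 -0.17]
  dr [-0.001  -0.0004 -0.2914] rows>= 4
  off [-0.483  -1.2673  0.0606] rows 17 per [-0.0284 -0.0745  0.0036]
  off [0.  0.  0.3] rows 4 per [0.    0.    0.075]
```

Request:
play_rows --offset '[[0,0,0],[0,0,0],[0,0,0],[0,0,0],[-0.0284,-0.0745,0.0036],[-0.0284,-0.0745,0.0036],[-0.0284,-0.0745,0.0036],[-0.0284,-0.0745,0.0036],[-0.0284,-0.0745,0.0036],[-0.0284,-0.0745,0.0036]]' --dr '[[0,0,-0.0728],[0,0,-0.0728],[0,0,-0.0728],[0,0,-0.0728],[0,0,0],[0,0,0],[0,0,0],[0,0,0],[0,0,0],[0,0,0]]' --hand 0

```text
t: 0.93
ee_pos: [372.3, 357.7, 219.9]
orientation: [0.0, -3.141, 0.001]
force: [-0.2, -0.0, -0.1]
grip_width: 0.998
grip_force: 0.0
```

Request:
play_rows --offset '[[-0.0284,-0.0745,0.0036],[-0.0284,-0.0745,0.0036],[-0.0284,-0.0745,0.0036],[-0.0284,-0.0745,0.0036],[-0.0284,-0.0745,0.0036],[-0.0284,-0.0745,0.0036],[-0.0284,-0.0745,0.0036],[-0.0284,-0.0745,0.0036],[0,0,0],[0,0,0]]' --dr '[[0,0,0],[0,0,0],[0,0,0],[0,0,0],[0,0,0],[0,0,0],[0,0,0],[0,0,0],[0,0,0],[0,0,0]]'

```text
t: 1.77
ee_pos: [486.1, 59.7, 205.6]
orientation: [-0.007, -3.141, -0.0]
force: [-0.4, 0.5, 0.2]
grip_width: 1.001
grip_force: 0.0
```

```bash
python3 -c "
from h import *
go((528.5,-51,200),(528.5,-51,50),yaw=90)"
```

```text
t 1.77 p [486.1  59.7 205.6] yaw 89.75 tilt [-0.001   0.0003] w 1.001 f 0.0 [-0.11 -1.68]
  dr [ 0.0002 -0.0006 -0.0028] rows>= 1
  off [-0.0849 -0.2215  0.0113] rows 3 per [-0.0283 -0.0738  0.0038]
  off [0.  0.  0.3] rows 4 per [0.    0.    0.075]
```

Request:
play_rows --offset '[[-0.0283,-0.0738,0.0038],[-0.0283,-0.0738,0.0038],[-0.0283,-0.0738,0.0038],[0,0,0],[0,0,0.075],[0,0,0.075],[0,0,0.075],[0,0,0.075],[0,0,0],[0,0,0]]' --dr '[[0,0,0],[0,0,0],[0,0,0],[0,0,0],[0,0,0],[0,0,0],[0,0,0],[0,0,0],[0,0,0],[0,0,0]]'

```text
t: 2.6
ee_pos: [526.4, -47.4, 48.8]
orientation: [0.002, -3.136, -0.003]
force: [0.1, 0.0, 1.2]
grip_width: 1.003
grip_force: 0.0
```

```bash
python3 -c "
from h import *
go((528.5,-51,50),yaw=90)
p,d=env.read_camera('side');cv2.imwrite('pics/s1.png',cv2.resize(p[120:290,140:367],(800,600))[:,:,::-1])"
```

```text
t 2.6 p [526.4 -47.4  48.8] yaw 90.07 tilt [-0.0052  0.0018] w 1.003 f 0.0 [-0.3  -1.88]
  dr [ 0.0012 -0.0033  0.0008] rows>= 1
  off [-0.0042 -0.0071 -0.0024] rows 1 per [-0.0042 -0.0071 -0.0024]
```

View pics/s1.png

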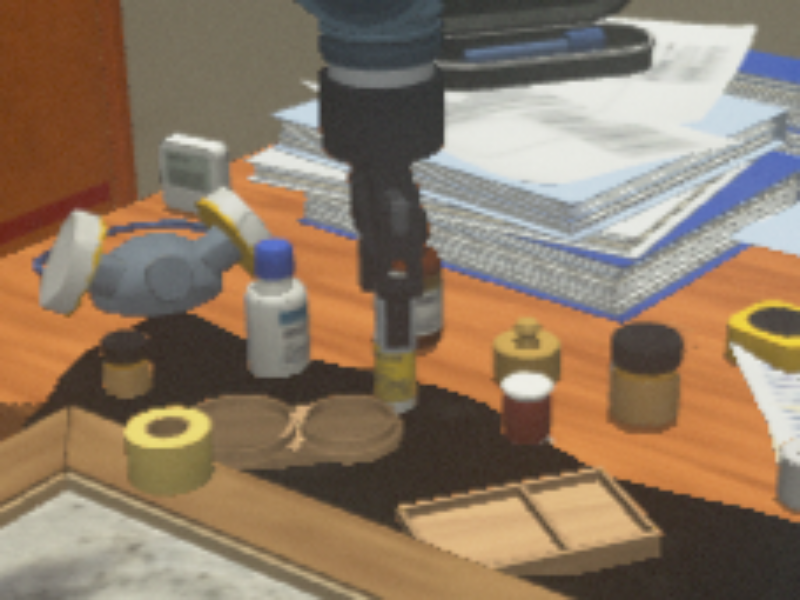

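The open fingers straddle the glue stick at (397,340). I'll correct the pose slightly and close.

Request:
play_rows --offset '[[-0.0042,-0.0071,-0.0024],[0,0,0]]' --dr '[[0.0012,-0.0033,0],[0,0,0]]'

```text
t: 2.82
ee_pos: [533.1, -53.5, 55.1]
orientation: [-0.0, 3.13, -0.006]
force: [0.6, 0.8, -0.5]
grip_width: 1.0
grip_force: 0.0
```

Request:
play_rows --offset '[[0,0,0],[0,0,0],[0,0,0],[0,0,0],[0,0,0],[0,0,0],[0,0,0],[0,0,0]]' --dr '[[0,0,0],[0,0,0],[0,0,0],[0,0,0],[0,0,0],[0,0,0],[0,0,0],[0,0,0]]' --hand 1

```text
t: 3.48
ee_pos: [530.6, -52.9, 51.8]
orientation: [0.001, 3.136, -0.003]
force: [-0.8, -0.2, 3.5]
grip_width: 0.268
grip_force: 58.9
```

```bash
python3 -c "
from h import *
s=env.read_state();z=s['ee_pos'][2]
go(yaw=90)
go((528.5,-51,200),(613.7,-217.1,200),(613.7,-217.1,z+15.5),yaw=100.2)"
```

```text
t 3.48 p [530.6 -52.9  51.8] yaw 89.98 tilt [ 0.0055 -0.002 ] w 0.268 f 58.9 [-0.31 -1.88]
  dr [-0.0013  0.0035 -0.0003] rows>= 1
t 3.48 p [530.6 -52.9  51.8] yaw 89.98 tilt [ 0.0055 -0.002 ] w 0.268 f 58.9 [-0.31 -1.88]
  dr [-0.0016  0.0034 -0.1136] rows>= 2
  off [ 0.0035  0.0044 -0.2963] rows 4 per [ 0.0009  0.0011 -0.0741]
  off [-0.1089 -0.3571  0.    ] rows 5 per [-0.0218 -0.0714  0.    ]
  off [0.     0.     0.2653] rows 4 per [0.     0.     0.0663]
```

Request:
play_rows --offset '[[0,0,-0.0741],[0,0,-0.0741],[0,0,-0.0741],[0,0,-0.0741],[0,0,0],[0,0,0],[0,0,0]]' --dr '[[0,0,0],[0,0,0],[0,0,-0.0568],[0,0,-0.0568],[-0.0016,0.0034,0],[0,0,0],[0,0,0]]'

```text
t: 4.07
ee_pos: [529.0, -52.3, 198.8]
orientation: [0.278, -3.127, -0.0]
force: [-0.1, -0.7, -1.4]
grip_width: 0.274
grip_force: 58.8
```

Request:
play_rows --offset '[[-0.0218,-0.0714,0],[-0.0218,-0.0714,0],[-0.0218,-0.0714,0],[-0.0218,-0.0714,0],[-0.0218,-0.0714,0],[0,0,0],[0,0,0],[0,0,0],[0,0,0]]' --dr '[[0,0,0],[0,0,0],[0,0,0],[0,0,0],[0,0,0],[0,0,0],[0,0,0],[0,0,0],[0,0,0]]'

```text
t: 4.82
ee_pos: [614.0, -217.1, 198.3]
orientation: [0.28, -3.126, -0.002]
force: [-0.7, -0.2, -0.5]
grip_width: 0.275
grip_force: 59.0
```

```bash
python3 -c "
from h import *
go((613.7,-217.1,200),(613.7,-217.1,90),(613.7,-217.1,66),yaw=100.2)"
```

```text
t 4.82 p [ 614.  -217.1  198.3] yaw 100.25 tilt [-0.003   0.0012] w 0.275 f 59.0 [-0.51 -2.26]
  dr [ 0.0011 -0.0017  0.0005] rows>= 1
  off [ 0.0005  0.0001 -0.0035] rows 1 per [ 0.0005  0.0001 -0.0035]
  off [0.   0.   0.22] rows 3 per [0.     0.     0.0733]
  off [0.    0.    0.048] rows 1 per [0.    0.    0.048]
```

Request:
play_rows --offset '[[0,0,0.07],[0,0,0.07],[0,0,0.07],[0,0,0.03],[0,0,0.015],[0,0,0.008],[0,0,0],[0,0,0],[0,0,0],[0,0,0]]' --dr '[[0,0,0],[0,0,0],[0,0,0],[0,0,0],[0,0,0],[0,0,0],[0,0,0],[0,0,0],[0,0,0],[0,0,0]]'

```text
t: 5.65
ee_pos: [615.9, -219.1, 70.3]
orientation: [-0.279, 3.127, -0.003]
force: [-0.9, -0.8, -0.8]
grip_width: 0.274
grip_force: 59.0
```

```bash
python3 -c "
from h import *
go((613.7,-217.1,64),yaw=100.2);print(env.read_state()['force'])
p,d=env.read_camera('side');cv2.imwrite('pics/s2.png',cv2.resize(p[150:290,180:367],(800,600))[:,:,::-1])"
```

```text
t 5.65 p [ 615.9 -219.1   70.3] yaw 100.21 tilt [ 0.0023 -0.002 ] w 0.274 f 59.0 [-0.51 -2.26]
  dr [-0.0015  0.0012  0.0001] rows>= 1
  off [0.0036 0.0048 0.0125] rows 1 per [0.0036 0.0048 0.0125]
[-0.87568817 -0.82611478 -0.83539413]
```

View pics/s2.png

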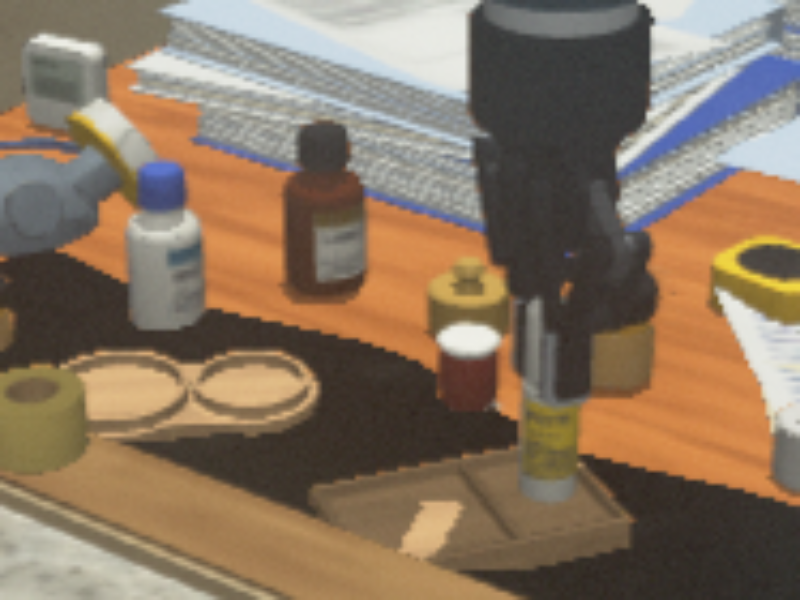

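The glue stick stands over the narrow compartment, with its base at (550,495). I'll lower the last few mm.

Request:
play_rows --offset '[[0.002,0.002,0.004],[0,0,0.003],[0,0,0.003],[0,0,0],[0,0,0],[0,0,0],[0,0,0]]' --dr '[[0,0,0],[0,0,0],[0,0,0],[0,0,0],[0,0,0],[0,0,0],[0,0,0]]'

```text
t: 6.28
ee_pos: [613.7, -217.8, 63.9]
orientation: [0.279, -3.129, 0.0]
force: [-2.1, 0.9, 5.6]
grip_width: 0.275
grip_force: 59.6
```

Request:
play_rows --offset '[[0,0,0],[0,0,0],[0,0,0],[0,0,0],[0,0,0],[0,0,0],[0,0,-0.03],[0,0,-0.07],[0,0,-0.07],[0,0,-0.07]]' --dr '[[0,0,0],[0,0,0],[0,0,0],[0,0,0],[0,0,0],[0,0,0],[0,0,0],[0,0,0],[0,0,0],[0,0,0]]' --hand 0

```text
t: 7.12
ee_pos: [613.5, -217.6, 185.6]
orientation: [0.279, -3.129, 0.0]
force: [1.3, -0.7, 0.1]
grip_width: 0.999
grip_force: 0.0
```

Request:
play_rows --offset '[[0,0,0],[0,0,0],[0,0,0]]' --dr '[[0,0,0],[0,0,0],[0,0,0]]'

```text
t: 7.37
ee_pos: [613.6, -217.6, 183.7]
orientation: [0.279, -3.129, 0.001]
force: [0.2, -0.0, -1.0]
grip_width: 0.999
grip_force: 0.0
```

```bash
python3 -c "
from h import *
go((553.5,52.2,190),(553.5,52.2,45),yaw=100.2)"
```

```text
t 7.37 p [ 613.6 -217.6  183.7] yaw 100.2 tilt [-0.0003 -0.0005] w 0.999 f 0.0 [-0.51 -2.26]
  dr [-0.0003 -0.0002  0.    ] rows>= 1
  off [ 0.0227  0.5524 -0.0125] rows 7 per [ 0.0032  0.0789 -0.0018]
  off [0.   0.   0.29] rows 4 per [0.     0.     0.0725]
```

Request:
play_rows --offset '[[0.0028,0.069,-0.0016],[0.0028,0.069,-0.0016],[0.0028,0.069,-0.0016],[0.0028,0.069,-0.0016],[0.0028,0.069,-0.0016],[0.0028,0.069,-0.0016],[0.0028,0.069,-0.0016],[0.0028,0.069,-0.0016],[0,0,0],[0,0,0]]' --dr '[[0,0,0],[0,0,0],[0,0,0],[0,0,0],[0,0,0],[0,0,0],[0,0,0],[0,0,0],[0,0,0],[0,0,0]]'

```text
t: 8.2
ee_pos: [552.4, 53.4, 187.9]
orientation: [0.284, -3.125, -0.0]
force: [1.2, -0.2, -1.1]
grip_width: 1.001
grip_force: 0.0
```

Request:
play_rows --offset '[[0,0,0],[0,0,0],[0,0,0]]' --dr '[[0,0,0],[0,0,0],[0,0,0]]'

```text
t: 8.45
ee_pos: [553.9, 50.8, 189.1]
orientation: [0.276, -3.128, 0.0]
force: [0.7, -0.0, -1.4]
grip_width: 1.002
grip_force: 0.0
```

```bash
python3 -c "
from h import *
go((553.5,52.2,190),(553.5,52.2,42),yaw=100.2)"
```

```text
t 8.45 p [553.9  50.8 189.1] yaw 100.1 tilt [-0.0014 -0.0004] w 1.002 f 0.0 [-0.11 -1.86]
  dr [-0.0001 -0.0009 -0.0011] rows>= 1
  off [ 0.0002  0.0029 -0.0018] rows 1 per [ 0.0002  0.0029 -0.0018]
  off [0.    0.    0.296] rows 4 per [0.    0.    0.074]
```

Request:
play_rows --offset '[[0,0.002,0.07],[0,0,0.07],[0,0,0.07],[0,0,0.05],[0,0,0.034],[0,0,0],[0,0,0],[0,0,0],[0,0,0]]' --dr '[[0,0,0],[0,0,0],[0,0,0],[0,0,0],[0,0,0],[0,0,0],[0,0,0],[0,0,0],[0,0,0]]'

```text
t: 9.2
ee_pos: [555.2, 52.4, 44.6]
orientation: [-0.278, 3.126, -0.002]
force: [0.8, -0.1, 0.5]
grip_width: 0.996
grip_force: 0.0
```

Request:
play_rows --offset '[[0,0,0],[0,0,0],[0,0,0],[0,0,0],[0,0,0],[0,0,0],[0,0,0],[0,0,0]]' --dr '[[0,0,0],[0,0,0],[0,0,0],[0,0,0],[0,0,0],[0,0,0],[0,0,0],[0,0,0]]' --hand 1

```text
t: 9.87
ee_pos: [554.5, 52.8, 43.8]
orientation: [-0.279, 3.128, -0.001]
force: [-1.1, -0.1, 5.2]
grip_width: 0.505
grip_force: 61.4
```

```bash
python3 -c "
from h import *
go((553.5,52.2,220),(553.7,-227.9,220),(553.7,-227.9,58),yaw=100.2)"
```

```text
t 9.87 p [554.5  52.8  43.8] yaw 100.2 tilt [ 0.0014 -0.0005] w 0.505 f 61.4 [-0.11 -1.86]
  dr [-0.0005  0.0008  0.    ] rows>= 1
  off [ 0.0022 -0.0009 -0.3524] rows 5 per [ 0.0004 -0.0002 -0.0705]
  off [ 0.0988 -0.5514  0.    ] rows 8 per [ 0.0124 -0.0689  0.    ]
  off [0.    0.    0.324] rows 5 per [0.     0.     0.0648]
```

Request:
play_rows --offset '[[0,0,-0.07],[0,0,-0.07],[0,0,-0.07],[0,0,-0.07],[0,0,-0.07],[0,0,0],[0,0,0]]' --dr '[[0,0,0],[0,0,0],[0,0,0],[0,0,0],[0,0,0],[0,0,0],[0,0,0]]'

```text
t: 10.45
ee_pos: [554.7, 52.9, 219.8]
orientation: [-0.279, 3.125, -0.002]
force: [0.3, 0.6, -2.4]
grip_width: 0.507
grip_force: 62.2
```

Request:
play_rows --offset '[[0.0126,-0.069,0],[0.0126,-0.069,0],[0.0126,-0.069,0],[0.0126,-0.069,0],[0.0126,-0.069,0],[0.0126,-0.069,0],[0.0126,-0.069,0],[0.0126,-0.069,0],[0,0,0],[0,0,0]]' --dr '[[0,0,0],[0,0,0],[0,0,0],[0,0,0],[0,0,0],[0,0,0],[0,0,0],[0,0,0],[0,0,0],[0,0,0]]'

```text
t: 11.28
ee_pos: [551.5, -228.5, 214.8]
orientation: [0.274, -3.125, -0.005]
force: [-0.6, 0.3, -2.0]
grip_width: 0.503
grip_force: 62.3
```

Request:
play_rows --offset '[[0,0,0],[0,0,0],[0,0,0]]' --dr '[[0,0,0],[0,0,0],[0,0,0]]'

```text
t: 11.53
ee_pos: [552.8, -226.1, 217.0]
orientation: [0.282, -3.127, -0.001]
force: [0.3, 0.4, -1.4]
grip_width: 0.502
grip_force: 62.3
```

```bash
python3 -c "
from h import *
go((553.7,-227.9,220),(553.7,-227.9,60),yaw=100.2)"
```

```text
t 11.53 p [ 552.8 -226.1  217. ] yaw 100.3 tilt [-0.0016  0.0005] w 0.502 f 62.3 [-0.58 -2.33]
  dr [ 0.0005 -0.001   0.0011] rows>= 1
  off [-0.0012 -0.0038 -0.0061] rows 1 per [-0.0012 -0.0038 -0.0061]
  off [0.   0.   0.32] rows 4 per [0.   0.   0.08]
```

Request:
play_rows --offset '[[0,-0.002,0.07],[0,0,0.07],[0,0,0.07],[0,0,0.06],[0,0,0.04],[0,0,0],[0,0,0],[0,0,0],[0,0,0]]' --dr '[[0,0,0],[0,0,0],[0,0,0],[0,0,0],[0,0,0],[0,0,0],[0,0,0],[0,0,0],[0,0,0]]'

```text
t: 12.28
ee_pos: [554.5, -229.2, 65.1]
orientation: [-0.28, 3.126, -0.004]
force: [0.2, -0.6, -1.0]
grip_width: 0.503
grip_force: 62.3
```

Request:
play_rows --offset '[[0,0,0],[0,0,0]]' --dr '[[0,0,0],[0,0,0]]'

```text
t: 12.45
ee_pos: [553.8, -229.1, 64.3]
orientation: [-0.279, 3.128, -0.003]
force: [-0.7, -0.9, -0.9]
grip_width: 0.502
grip_force: 62.3
```

```bash
python3 -c "
from h import *
go((553.7,-227.9,56),yaw=100.2)
p,d=env.read_camera('side');cv2.imwrite('pics/s3.png',cv2.resize(p[170:290,220:380],(800,600))[:,:,::-1])"
```

```text
t 12.45 p [ 553.8 -229.1   64.3] yaw 100.21 tilt [ 0.0016 -0.0018] w 0.502 f 62.3 [-0.58 -2.33]
  dr [-0.0013  0.0008  0.0001] rows>= 1
  off [-0.0001  0.0023  0.0165] rows 1 per [-0.0001  0.0023  0.0165]
```

View pics/s3.png

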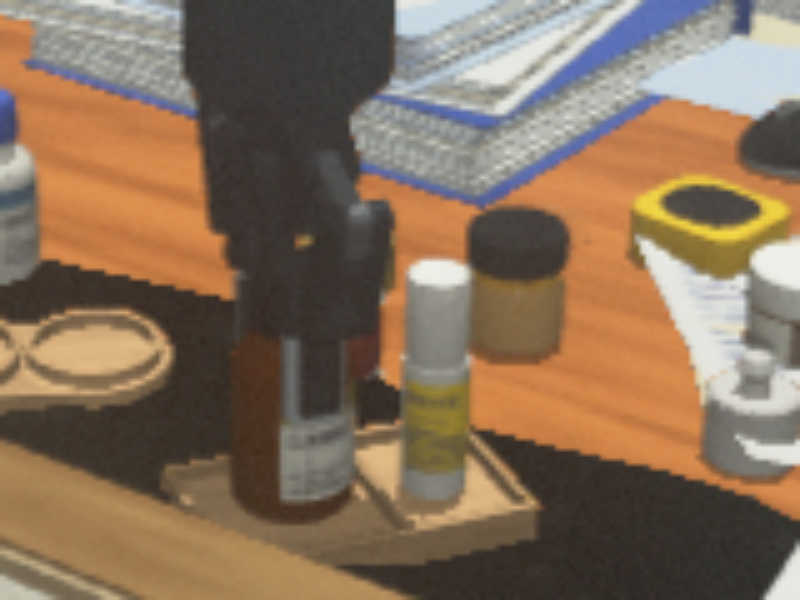

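The glue stick stands in its compartment at (435,495). The amber bottle is over the wide one at (295,510), so I'll lower it and release.

Request:
play_rows --offset '[[0,0.002,0.006],[0,0,0.005],[0,0,0.004],[0,0,0.002],[0,0,0],[0,0,0],[0,0,0]]' --dr '[[0,0,0],[0,0,0],[0,0,0],[0,0,0],[0,0,0],[0,0,0],[0,0,0]]'

```text
t: 13.08
ee_pos: [553.2, -227.7, 55.8]
orientation: [0.279, -3.128, -0.0]
force: [-3.9, 2.6, 9.5]
grip_width: 0.506
grip_force: 63.6
```

Request:
play_rows --offset '[[0,0,0],[0,0,0],[0,0,0],[0,0,0],[0,0,0],[0,0,0],[0,0,-0.03],[0,0,-0.07],[0,0,-0.07],[0,0,-0.07]]' --dr '[[0,0,0],[0,0,0],[0,0,0],[0,0,0],[0,0,0],[0,0,0],[0,0,0],[0,0,0],[0,0,0],[0,0,0]]' --hand 0

```text
t: 13.92
ee_pos: [552.4, -227.4, 175.1]
orientation: [0.279, -3.128, -0.001]
force: [0.5, -1.4, 1.0]
grip_width: 1.0
grip_force: 0.0
```

Request:
play_rows --offset '[[0,0,0],[0,0,0],[0,0,0]]' --dr '[[0,0,0],[0,0,0],[0,0,0]]'

```text
t: 14.17
ee_pos: [552.5, -227.4, 173.6]
orientation: [0.279, -3.128, -0.0]
force: [0.5, 0.7, 0.5]
grip_width: 1.005
grip_force: 0.0
```

```bash
python3 -c "
from h import *
go((683.2,-83.1,170),(683.2,-83.1,18),yaw=85.5)"
```

```text
t 14.17 p [ 552.5 -227.4  173.6] yaw 100.2 tilt [-0.0012  0.0001] w 1.005 f 0.0 [-0.58 -2.33]
  dr [ 1.000e-04 -8.000e-04  1.634e-01] rows>= 3
  off [-0.2379  0.3082  0.0073] rows 5 per [-0.0476  0.0616  0.0015]
  off [0.    0.    0.304] rows 4 per [0.    0.    0.076]
```

Request:
play_rows --offset '[[0,0,0],[0,0,0],[0,0,0],[-0.0476,0.0616,0],[-0.0476,0.0616,0],[-0.0476,0.0616,0],[-0.0476,0.0616,0],[-0.0476,0.0616,0],[0,0,0],[0,0,0]]' --dr '[[0,0,0.0545],[0,0,0.0545],[0,0,0.0545],[0,0,0],[0,0,0],[0,0,0],[0,0,0],[0,0,0],[0,0,0],[0,0,0]]'

```text
t: 15.0
ee_pos: [683.2, -81.4, 171.0]
orientation: [-0.119, -3.134, -0.001]
force: [-0.2, 0.5, 0.5]
grip_width: 1.003
grip_force: 0.0
```

Request:
play_rows --offset '[[0,0,0],[0,0,0],[0,0,0]]' --dr '[[0,0,0],[0,0,0],[0,0,0]]'

```text
t: 15.25
ee_pos: [682.8, -84.6, 173.5]
orientation: [-0.126, -3.137, 0.0]
force: [0.6, 0.2, -0.3]
grip_width: 1.002
grip_force: 0.0
```

```bash
python3 -c "
from h import *
go((683.2,-83.1,170),(683.2,-83.1,18),yaw=85.5)"
```

```text
t 15.25 p [682.8 -84.6 173.5] yaw 85.39 tilt [-0.0017 -0.0001] w 1.002 f 0.0 [-0.29 -1.78]
  dr [-0.0002 -0.0011 -0.0012] rows>= 1
  off [-0.0007  0.003   0.0069] rows 1 per [-0.0007  0.003   0.0069]
  off [0.    0.    0.304] rows 4 per [0.    0.    0.076]
```

Request:
play_rows --offset '[[0,0.002,0.07],[0,0,0.07],[0,0,0.07],[0,0,0.055],[0,0,0.03],[0,0,0.013],[0,0,0],[0,0,0],[0,0,0],[0,0,0]]' --dr '[[0,0,0],[0,0,0],[0,0,0],[0,0,0],[0,0,0],[0,0,0],[0,0,0],[0,0,0],[0,0,0],[0,0,0]]'

```text
t: 16.08
ee_pos: [685.3, -83.0, 22.6]
orientation: [0.124, 3.136, -0.002]
force: [-0.4, 0.1, 0.2]
grip_width: 1.002
grip_force: 0.0
```

Request:
play_rows --offset '[[0,0,0],[0,0,0],[0,0,0],[0,0,0],[0,0,0],[0,0,0],[0,0,0],[0,0,0]]' --dr '[[0,0,0],[0,0,0],[0,0,0],[0,0,0],[0,0,0],[0,0,0],[0,0,0],[0,0,0]]' --hand 1

```text
t: 16.75
ee_pos: [684.2, -82.7, 20.8]
orientation: [0.124, 3.139, -0.001]
force: [-0.3, -0.9, 4.7]
grip_width: 0.497
grip_force: 60.9
```

```bash
python3 -c "
from h import *
go((683.2,-83.1,170),(426,-83.5,170),(426,-83.5,36),yaw=85.5)"
```

```text
t 16.75 p [684.2 -82.7  20.8] yaw 85.49 tilt [ 0.0006 -0.0007] w 0.497 f 60.9 [-0.28 -1.78]
  dr [-0.0004  0.0004 -0.0002] rows>= 1
  off [ 0.0019 -0.001  -0.2985] rows 4 per [ 0.0005 -0.0002 -0.0746]
  off [ 0.5128 -0.0412  0.    ] rows 7 per [ 0.0733 -0.0059  0.    ]
  off [0.    0.    0.268] rows 4 per [0.    0.    0.067]
```

Request:
play_rows --offset '[[0,0,-0.0746],[0,0,-0.0746],[0,0,-0.0746],[0,0,-0.0746],[0,0,0],[0,0,0]]' --dr '[[0,0,0],[0,0,0],[0,0,0],[0,0,0],[0,0,0],[0,0,0]]'

```text
t: 17.25
ee_pos: [685.1, -82.8, 172.2]
orientation: [0.123, 3.135, -0.003]
force: [0.4, -0.4, -0.6]
grip_width: 0.496
grip_force: 61.1
```

Request:
play_rows --offset '[[0.0643,-0.0052,0],[0.0643,-0.0052,0],[0.0643,-0.0052,0],[0.0643,-0.0052,0],[0.0643,-0.0052,0],[0.0643,-0.0052,0],[0.0643,-0.0052,0],[0.0643,-0.0052,0],[0,0,0],[0,0,0]]' --dr '[[0,0,0],[0,0,0],[0,0,0],[0,0,0],[0,0,0],[0,0,0],[0,0,0],[0,0,0],[0,0,0],[0,0,0]]'

```text
t: 18.08
ee_pos: [423.3, -82.2, 167.1]
orientation: [-0.125, -3.135, -0.002]
force: [0.6, -0.0, -0.8]
grip_width: 0.492
grip_force: 61.0
```

Request:
play_rows --offset '[[0,0,0],[0,0,0],[0,0,0]]' --dr '[[0,0,0],[0,0,0],[0,0,0]]'

```text
t: 18.33
ee_pos: [426.4, -83.1, 169.2]
orientation: [-0.123, -3.138, 0.0]
force: [0.5, -0.1, -1.5]
grip_width: 0.491
grip_force: 61.0
```

```bash
python3 -c "
from h import *
go((426,-83.5,170),(426,-83.5,38),yaw=85.5)"
```

```text
t 18.33 p [426.4 -83.1 169.2] yaw 85.51 tilt [-0.0011 -0.    ] w 0.491 f 61.0 [-0.45 -1.95]
  dr [-0.0001 -0.0007  0.0001] rows>= 1
  off [ 0.0007 -0.0009 -0.0015] rows 1 per [ 0.0007 -0.0009 -0.0015]
  off [0.    0.    0.264] rows 4 per [0.    0.    0.066]
```

Placing height is about 33; I'll stop at about 40 and check.

Request:
play_rows --offset '[[0,0,0.07],[0,0,0.07],[0,0,0.06],[0,0,0.04],[0,0,0.02],[0,0,0],[0,0,0],[0,0,0],[0,0,0],[0,0,0]]' --dr '[[0,0,0],[0,0,0],[0,0,0],[0,0,0],[0,0,0],[0,0,0],[0,0,0],[0,0,0],[0,0,0],[0,0,0]]'

```text
t: 19.17
ee_pos: [426.8, -83.6, 40.9]
orientation: [0.123, 3.137, -0.003]
force: [0.2, -0.2, -0.1]
grip_width: 0.495
grip_force: 61.0
```

```bash
python3 -c "
from h import *
go((426,-83.5,33),yaw=85.5)
p,d=env.read_camera('side');cv2.imwrite('pics/s4.png',cv2.resize(p[150:270,150:310],(800,600))[:,:,::-1])"
```

```text
t 19.17 p [426.8 -83.6  40.9] yaw 85.49 tilt [ 0.0022 -0.0017] w 0.495 f 61.0 [-0.45 -1.95]
  dr [-0.001   0.0015 -0.0001] rows>= 1
  off [0.0016 0.     0.0157] rows 1 per [0.0016 0.     0.0157]
```

View pics/s4.png

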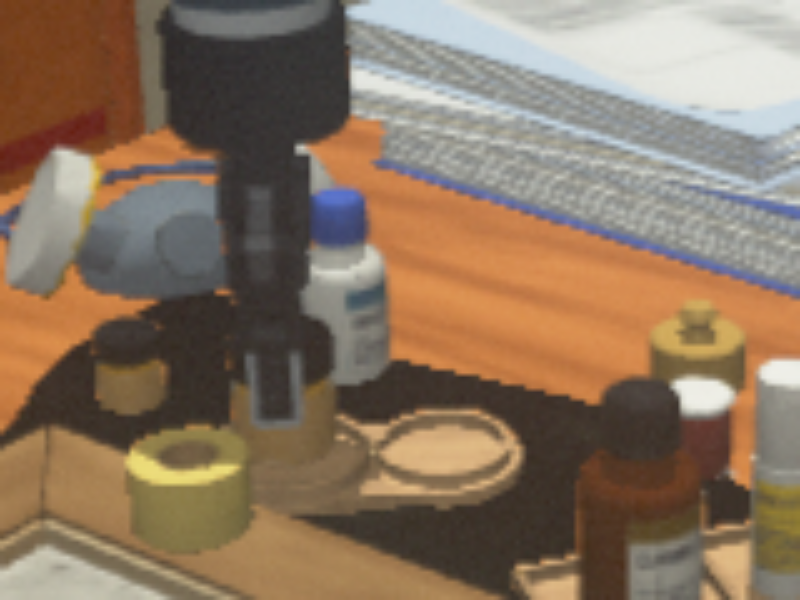

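The jar is over the wide cup at (290,440), so I'll lower and release it.

Request:
play_rows --offset '[[0.001,0,0.006],[0,0,0.005],[0,0,0.003],[0,0,0.002],[0,0,0],[0,0,0],[0,0,0]]' --dr '[[0,0,0],[0,0,0],[0,0,0],[0,0,0],[0,0,0],[0,0,0],[0,0,0]]'

```text
t: 19.8
ee_pos: [425.2, -83.0, 32.7]
orientation: [-0.123, -3.137, -0.0]
force: [-6.0, 2.1, 15.5]
grip_width: 0.499
grip_force: 62.7
```

Request:
play_rows --offset '[[0,0,0],[0,0,0],[0,0,0],[0,0,0],[0,0,0],[0,0,-0.03],[0,0,-0.07],[0,0,-0.07],[0,0,-0.07],[0,0,-0.03]]' --dr '[[0,0,0],[0,0,0],[0,0,0],[0,0,0],[0,0,0],[0,0,0],[0,0,0],[0,0,0],[0,0,0],[0,0,0]]' --hand 0.2

```text
t: 20.63
ee_pos: [427.2, -83.9, 171.2]
orientation: [0.123, 3.133, -0.005]
force: [0.8, -0.2, 0.1]
grip_width: 0.801
grip_force: 0.0
```

Request:
play_rows --offset '[[0,0,0],[0,0,0],[0,0,0]]' --dr '[[0,0,0],[0,0,0],[0,0,0]]'

```text
t: 20.88
ee_pos: [424.3, -82.5, 165.1]
orientation: [-0.124, -3.137, -0.001]
force: [1.0, -0.1, -0.0]
grip_width: 0.803
grip_force: 0.0
```

```bash
python3 -c "
from h import *
go((601,-111.2,170),(601,-111.2,14),yaw=85.5)"
```

```text
t 20.88 p [424.3 -82.5 165.1] yaw 85.48 tilt [-0.0026  0.0007] w 0.803 f 0.0 [-0.46 -1.95]
  dr [ 0.0003 -0.0017 -0.0002] rows>= 1
  off [-0.3567 -0.0294 -0.0098] rows 5 per [-0.0713 -0.0059 -0.002 ]
  off [0.    0.    0.312] rows 4 per [0.    0.    0.078]
```

Request:
play_rows --offset '[[-0.0595,-0.0049,-0.001],[-0.0595,-0.0049,-0.001],[-0.0595,-0.0049,-0.001],[-0.0595,-0.0049,-0.001],[-0.0595,-0.0049,-0.001],[-0.0595,-0.0049,-0.001],[0,0,0],[0,0,0],[0,0,0],[0,0,0]]' --dr '[[0,0,0],[0,0,0],[0,0,0],[0,0,0],[0,0,0],[0,0,0],[0,0,0],[0,0,0],[0,0,0],[0,0,0]]'

```text
t: 21.72
ee_pos: [600.5, -111.2, 168.1]
orientation: [-0.124, -3.136, -0.001]
force: [-0.4, 0.2, -0.4]
grip_width: 0.8
grip_force: 0.0
```

```bash
python3 -c "
from h import *
go((601,-111.2,170),(601,-111.2,14),yaw=85.5)"
```

```text
t 21.72 p [ 600.5 -111.2  168.1] yaw 85.48 tilt [-0.0029  0.0005] w 0.8 f 0.0 [-0.37 -1.86]
  dr [ 0.0002 -0.0019 -0.0002] rows>= 1
  off [-0.0009  0.     -0.0037] rows 1 per [-0.0009  0.     -0.0037]
  off [0.    0.    0.312] rows 4 per [0.    0.    0.078]
```

Request:
play_rows --offset '[[0,0,0.07],[0,0,0.07],[0,0,0.07],[0,0,0.055],[0,0,0.03],[0,0,0.012],[0,0,0],[0,0,0],[0,0,0],[0,0,0]]' --dr '[[0,0,0],[0,0,0],[0,0,0],[0,0,0],[0,0,0],[0,0,0],[0,0,0],[0,0,0],[0,0,0],[0,0,0]]'

```text
t: 22.55
ee_pos: [603.1, -112.2, 17.9]
orientation: [0.124, 3.136, -0.002]
force: [0.2, -0.6, 0.3]
grip_width: 0.799
grip_force: 0.0
```

Request:
play_rows --offset '[[0,0,0],[0,0,0],[0,0,0],[0,0,0],[0,0,0],[0,0,0],[0,0,0],[0,0,0]]' --dr '[[0,0,0],[0,0,0],[0,0,0],[0,0,0],[0,0,0],[0,0,0],[0,0,0],[0,0,0]]' --hand 1

```text
t: 23.22
ee_pos: [602.6, -112.0, 16.7]
orientation: [0.124, 3.138, -0.001]
force: [0.1, -0.3, 5.1]
grip_width: 0.347
grip_force: 59.8
```

```bash
python3 -c "
from h import *
go((601,-111.2,150),(493.5,-89,150),(493.5,-89,36),yaw=85.5)"
```

```text
t 23.22 p [ 602.6 -112.    16.7] yaw 85.49 tilt [ 0.0009 -0.0009] w 0.347 f 59.8 [-0.37 -1.86]
  dr [-0.0005  0.0006 -0.0002] rows>= 1
  off [ 0.0033  0.0013 -0.2666] rows 4 per [ 0.0008  0.0003 -0.0667]
  off [0.2178 0.0274 0.    ] rows 3 per [0.0726 0.0091 0.    ]
  off [0.    0.    0.228] rows 3 per [0.    0.    0.076]
```

Request:
play_rows --offset '[[0,0,-0.067],[0,0,-0.067],[0,0,-0.067],[0,0,-0.067],[0,0,0],[0.055,0.007,0],[0.055,0.007,0],[0.055,0.007,0],[0.055,0.007,0],[0,0,0]]' --dr '[[0,0,0],[0,0,0],[0,0,0],[0,0,0],[0,0,0],[0,0,0],[0,0,0],[0,0,0],[0,0,0],[0,0,0]]'

```text
t: 24.05
ee_pos: [488.4, -87.0, 147.3]
orientation: [-0.123, -3.133, -0.003]
force: [0.1, -0.2, 0.1]
grip_width: 0.353
grip_force: 59.4
```

Request:
play_rows --offset '[[0,0,0],[0,0,0],[0,0,0],[0,0,0]]' --dr '[[0,0,0],[0,0,0],[0,0,0],[0,0,0]]'

```text
t: 24.38
ee_pos: [494.3, -89.4, 150.1]
orientation: [0.124, 3.139, -0.001]
force: [0.3, 0.0, -0.8]
grip_width: 0.348
grip_force: 59.4
```

```bash
python3 -c "
from h import *
go((493.5,-89,150),(493.5,-89,36),yaw=85.5)"
```

```text
t 24.38 p [494.3 -89.4 150.1] yaw 85.49 tilt [ 0.     -0.0006] w 0.348 f 59.4 [-0.4 -1.9]
  dr [-0.0004  0.     -0.0002] rows>= 1
  off [0.0018 0.0006 0.0002] rows 1 per [0.0018 0.0006 0.0002]
  off [0.    0.    0.228] rows 3 per [0.    0.    0.076]
```

Request:
play_rows --offset '[[0,0,0.07],[0,0,0.07],[0,0,0.05],[0,0,0.03],[0,0,0.008],[0,0,0],[0,0,0],[0,0,0],[0,0,0],[0,0,0]]' --dr '[[0,0,0],[0,0,0],[0,0,0],[0,0,0],[0,0,0],[0,0,0],[0,0,0],[0,0,0],[0,0,0],[0,0,0]]'

```text
t: 25.22
ee_pos: [494.2, -89.4, 37.1]
orientation: [0.124, 3.137, -0.002]
force: [-0.2, 0.0, 0.7]
grip_width: 0.347
grip_force: 59.4
```

```bash
python3 -c "
from h import *
go((493.5,-89,28.7),yaw=85.5)
p,d=env.read_camera('side');cv2.imwrite('pics/s5.png',cv2.resize(p[150:270,170:330],(800,600))[:,:,::-1])"
```

```text
t 25.22 p [494.2 -89.4  37.1] yaw 85.49 tilt [ 0.0017 -0.0013] w 0.347 f 59.4 [-0.4 -1.9]
  dr [-0.0007  0.0011 -0.0001] rows>= 1
  off [0.0016 0.0008 0.0168] rows 1 per [0.0016 0.0008 0.0168]
```

View pics/s5.png

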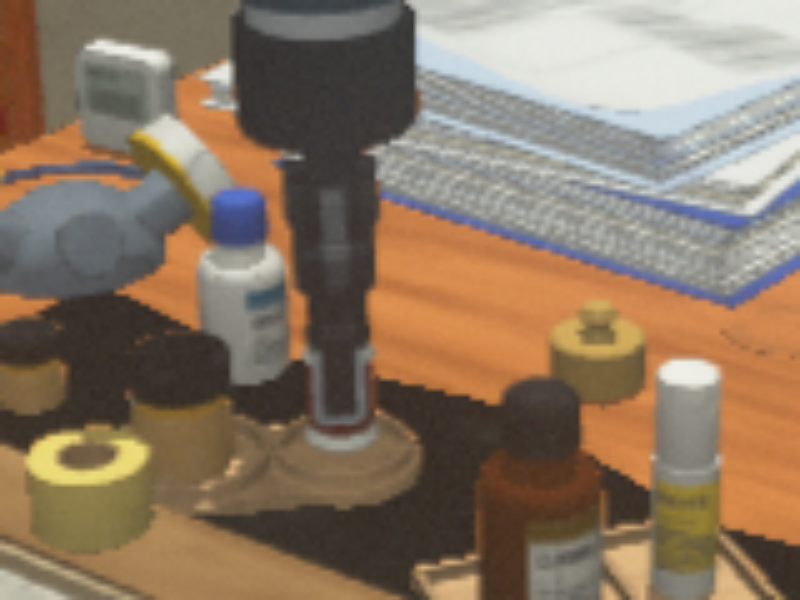

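The jar stands in its wide cup at (185,440) and the spool is over the narrow cup at (340,440). I'll lower the spool.

Request:
play_rows --offset '[[0.001,0,0.006],[0,0,0.005],[0,0,0.003],[0,0,0.003],[0,0,0],[0,0,0],[0,0,0]]' --dr '[[0,0,0],[0,0,0],[0,0,0],[0,0,0],[0,0,0],[0,0,0],[0,0,0]]'

```text
t: 25.85
ee_pos: [492.8, -89.0, 28.7]
orientation: [-0.123, -3.137, -0.0]
force: [-6.2, 2.2, 14.1]
grip_width: 0.349
grip_force: 61.0
```

Request:
play_rows --offset '[[0,0,0],[0,0,0],[0,0,0],[0,0,0],[0,0,0],[0,0,-0.03],[0,0,-0.07],[0,0,-0.07],[0,0,-0.07],[0,0,-0.07]]' --dr '[[0,0,0],[0,0,0],[0,0,0],[0,0,0],[0,0,0],[0,0,0],[0,0,0],[0,0,0],[0,0,0],[0,0,0]]' --hand 0.3

```text
t: 26.68
ee_pos: [492.5, -88.8, 183.8]
orientation: [-0.124, -3.138, 0.0]
force: [1.0, -0.9, 0.2]
grip_width: 0.701
grip_force: 0.0
```

Request:
play_rows --offset '[[0,0.07,0],[0,0.07,0],[0,0.07,0],[0,0.07,0],[0,0.07,0],[0,0.07,0],[0,0.07,0],[0,0,0],[0,0,0],[0,0,0]]' --dr '[[0,0,0],[0,0,0],[0,0,0],[0,0,0],[0,0,0],[0,0,0],[0,0,0],[0,0,0],[0,0,0],[0,0,0]]'

```text
t: 27.52
ee_pos: [512.0, 155.0, 182.0]
orientation: [-0.123, -3.138, 0.001]
force: [0.5, -1.0, 0.5]
grip_width: 0.704
grip_force: 0.0
```

```bash
python3 - <<'E'
from h import *
go()
p,d=env.read_camera('top')
S=dict(SEEDS)
for k,(x,y,h) in dict(amber=(553.7,-228,106),glue=(613.7,-217,104),jar=(426,-83,64),spool=(494,-89,54)).items(): S[k]=(*(pix("top",(x,y,h))[0]*1.5625),h)
S.pop("smalljar");S.pop("whitelid");tops(d,S)
cv2.imwrite('pics/t6.png',cv2.resize(p[115:265,235:385],(600,600))[:,:,::-1])
p,d=env.read_camera('side');cv2.imwrite('pics/s6.png',cv2.resize(p[150:288,160:344],(800,600))[:,:,::-1])
E
```

```text
t 27.52 p [512. 155. 182.] yaw 85.51 tilt [-0.0011 -0.0007] w 0.704 f 0.0 [ 0.08 -1.41]
amber mean [ 552.7 -227. ] rect [ 552.7 -226.3   27.3   29.6    1.1] z 105.2 100
knob mean [621.4 -19.3] rect [ 6.218e+02 -1.850e+01  1.490e+01  1.430e+01  3.000e-01] z 37.8 30
jar mean [425.8 -83.6] rect [425.9 -83.3  40.5  43.4   1. ] z 64.0 217
spool mean [491.9 -89.5] rect [491.9 -89.5  27.9  30.5   1.1] z 53.7 104
glue mean [ 611.2 -216.9] rect [ 611.1 -216.8   21.6   22.8   88.1] z 103.1 68
white mean [460.5  20. ] rect [460.6  19.2  24.   23.8   1. ] z 90.2 78
hyg mean [416.6 328.6] rect [416.1 328.7  19.4  59.2  47.8] z 61.2 158
```

View pics/t6.png

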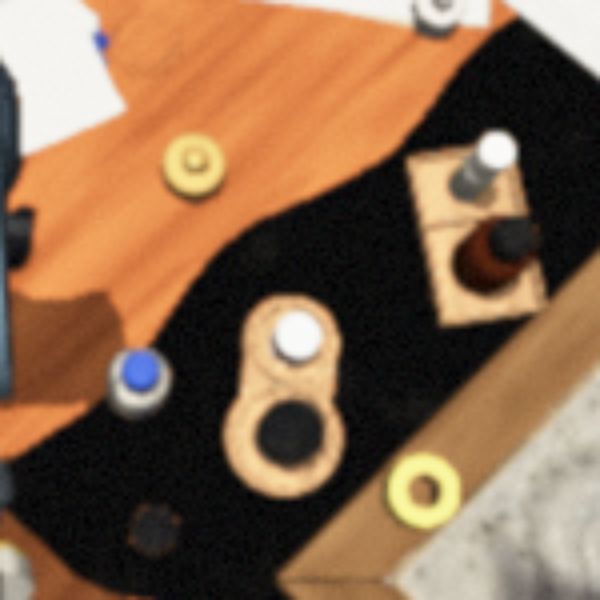

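View pics/s6.png

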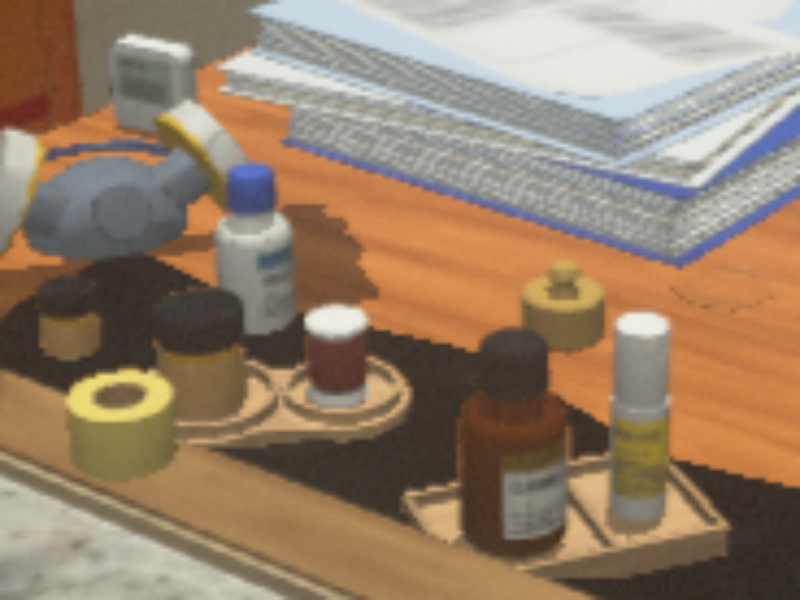

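All four stand upright in their places: amber (515,480), glue (640,430), jar (200,360) and spool (337,360). Their top heights and centres match to within about 3 mm, and the bystanders haven't moved.

```bash
python3 -c "
from rig import env
print(env.sign_off())"
```

```text
the job is handed in; nothing more can be done
None
```

Both kits are made up and the job is handed in (no verdict was returned): the final pictures show all four items upright in their own places, centred to about 3 mm, with the three bystanders unmoved.

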